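# Put the microscope optics away in their caddy

## Robot

A 6-joint arm with a two-finger parallel gripper is mounted at the origin on the work surface. World frame = base frame: x ahead of the robot, y to its left, z up, the work surface at z = 0. Lengths are in mm, angles in rad, forces in N, time in s.
With the tool pointing down it reaches from about 275 to 1000 mm from the base axis. Payload 8.4 kg.
Tool frame: the origin (TCP) lies on the centre line of the jaws, within the pads' length; the fingertips stand 17 mm ahead of it and the grasp point (between the pads) lies 2 mm behind it; z points along the fingers, y is the line along which they close (so a half turn about z gives the same grasp; the last joint's range is limited). The gripper opens to 85 mm and grips with 20 to 120 N. Pads are 22 mm wide; open, the fingers measure 114 mm over their backs; the gripper's body (76 mm by 85 mm) begins 54 mm behind the grasp point. The pads swing forward as they close: fully open they stand 13 mm farther back than shut.
Start: joints at [1.159, 0.353, 1.633, -0, 1.155, -0.002], TCP at [249.015, 573.253, 248.281] pointing down, gripper open.
Joint ranges: [-2.63, 2.63], [-0.92, 2.1], [0.06, 2.66], [-1.3, 4.44], [0, 2.69], [-3.02, 3.02]. Speed limits (rad/s): [2.22, 2.22, 2.79, 3.14, 3.14, 3.14].

## Interface

Orientations are given as [roll, pitch, yaw] about the fixed x, y, z axes, in that order (R = Rz(yaw) Ry(pitch) Rx(roll)).
In Python, from rig import r, eyes gives the robot as it stands. The module is installed in compiled form; this text tells all that it offers.
- The arm moves only by the shell command python3 -m inch 'ROWS' [FORCE]. ROWS is JSON, a list of rows, each a list of 7 numbers: the shift along the tool's x, y, z in m, then the turn, a rotation vector about the tool's x, y, z in degrees, then the closure, from -1 (fully open) to 1 (shut). In form: [[x, y, z, rx, ry, rz, gripper], ...]. A call has 1 to 8 rows; each row shifts and turns the commanded pose from where the row before left it, along the tool's axes as they then stand; what a row does not reach is not made up. A row lasts 1/10 s, in which the tool goes at most 50 mm and 8.59 degrees, less where a joint would pass 70% of its speed; a pose out of reach is approached as far as the arm can. A call with a gripper value outside its range is refused whole. The fingers move at their own pace and stop on an object; FORCE is the grip in N (left out, the last holds). Time passes only in rows, so rows that do not move let the fingers close. It gives the time, the measured TCP pose, the force, the opening and the grip force at its end, in the units of the state.
- r.sense(): the state, without advancing time (a new reading comes with each control period).
- eyes.grab_frame(name): name is "scene" or "top" or "wrist"; returns a dict with "img" (480x640x3 uint8, blue, green, red), "fx", "fy", "cx", "cy" (pixels), "R" (3x3) and "t" (3): a world point X has camera coordinates R X + t; the wrist camera has in their place "hand_eye" (4x4, takes a point from camera to tool coordinates, whose origin is the TCP and whose axes are the flange's). Camera axes: x right, y down, z forward; pixel columns grow to the right and rows downward; lengths in mm; the calibration is good to about 2 mm. The wrist camera is an equidistant fisheye: a pixel r from the principal point sees the ray r / f radians off the axis. A picture is of the moment at which its call begins: read the wrist's pose just before it. There is no depth.
- r.sign_off(): hands the job in; it is judged then, once.
The state is a dict: "clock": time; "qpos": joint angles; "qvel": joint speeds; "joint_efforts": joint torques, N m; "eef_pos": TCP position; "tcp_rot": TCP orientation; "contact_force": force on the tool from outside, world axes, zero at the start; "wrist_torque": the same for the moment, N m; "opening": opening from 0.0 (shut) to 1.0 (fully open); "grasp_force": force on a finger pad.
Only numpy, scipy, OpenCV 4.12 (cv2) and the standard library are available. Lean on these libraries where they do the work, as an engineer would, in place of code of your own. Each camera call takes 0.05 s, during which the arm holds its last target. There are 200 camera calls.

## Task

Put the three microscope objectives and the eyepiece away in the four-bay caddy, one to a bay and standing upright as they stand now: the shortest objective in the bay next to the tab, then the middle one, then the longest, and the eyepiece in the bay farthest from the tab. Lower each one in gently rather than dropping it, and leave the two balance weights, the black canister, the dropper bottle and the dish standing where they are.

Things in the scene. Friction and masses are not known exactly. Their poses are not given: they have to be found in the camera images.
- caddy: Fixed blue plastic tray, 244 long (x) x 70 wide (y) x 18 mm high, one row of four bays, each 56 (x) x 62 (y) mm inside; walls 4 mm; bay floor 4 mm above the bench, rim 14 mm above that. Origin: centre of underside, on the bench. Bay centres x = -90, -30, 30, 90 mm, y = 0. A flat 26 x 34 mm tab sticks out at rim height from the -x end, so the bay at x = -90 is next to the tab.
- objective_short: Microscope objective, bright steel barrel with a black band near the foot, a tapered nose and a small glass lens on top; the shortest: 42 mm tall, barrel 28 mm diameter (straight from 4 to 36 mm height; foot ring 24 mm diameter below), about 0.1 kg. Stands upright; origin at the centre of its underside, z up; round, so yaw means nothing.
- objective_medium: Microscope objective, bright steel barrel with a black band near the foot, a tapered nose and a small glass lens on top; the middle one: 56 mm tall, barrel 30 mm diameter (straight from 4 to 46 mm height), foot ring 24 mm, about 0.15 kg. Stands upright; origin at the centre of its underside, z up; round, so yaw means nothing.
- objective_long: Microscope objective, bright steel barrel with a black band near the foot, a tapered nose and a small glass lens on top; the longest: 72 mm tall, barrel 32 mm diameter (straight from 4 to 60 mm height), foot ring 24 mm, about 0.2 kg. Stands upright; origin at the centre of its underside, z up; round, so yaw means nothing.
- eyepiece: Microscope eyepiece, 56 mm tall: a black plastic eyecup 40 mm diameter up to 22 mm height, then a bright steel tube 30 mm diameter from 25 to 56 mm height, with a broad glass lens on top; about 0.12 kg. Stands on its eyecup. Stands upright; origin at the centre of its underside, z up; round, so yaw means nothing.
- weight_large: Look-alike, stays: balance weight, plain steel cylinder 30 mm diameter with a waisted neck and a 20 mm knob on top, 60 mm tall in all. Stands upright; origin at the centre of its underside, z up; round, so yaw means nothing.
- weight_small: Look-alike, stays: smaller balance weight, steel cylinder 24 mm diameter with neck and 20 mm knob, 46 mm tall. Stands upright; origin at the centre of its underside, z up; round, so yaw means nothing.
- canister: Look-alike, stays: plain all-black plastic canister with a flat lid, 37 mm diameter, 54 mm tall, no lens. Stands upright; origin at the centre of its underside, z up; round, so yaw means nothing.
- dropper: Bystander, stays: amber dropper bottle with white cap and dark rubber teat, 31 mm diameter, 72 mm tall. Stands upright; origin at the centre of its underside, z up; round, so yaw means nothing.
- dish: Bystander, stays: shallow open clear dish, 55 mm diameter, 13 mm tall. Stands upright; origin at the centre of its underside, z up; round, so yaw means nothing. All nine loose things start on a thin fixed dark mat, 2 mm thick, 270 x 270 mm, in a rough 3 x 3 pattern about 92 mm apart.

How it is judged (in metres and radians):
At the end, for the whole second after the job is handed in: Each optic stands in its own bay: within 26 mm of the bay centre along the caddy and 30 mm across, underside under 9 mm above the caddy underside, tilt under 0.15 rad, released, under 0.02 m/s. Weights, canister, dropper and dish within 25 mm of their starts, tilt under 0.15 rad (x of objective_short in the frame of caddy between -0.116 and -0.064 m and y of objective_short in the frame of caddy between -0.03 and 0.03 m and z of objective_short in the frame of caddy between 0 and 0.009 m and angle between each of objective_short, objective_medium, objective_long, eyepiece, weight_large, weight_small, canister, dropper, dish's own z axis and vertical below 0.15 rad and linear speed of each of objective_short, objective_medium, objective_long, eyepiece below 0.02 m/s and contact force between each of objective_short, objective_medium, objective_long, eyepiece and the fingers below 0.1 N and x of objective_medium in the frame of caddy between -0.056 and -0.004 m and y of objective_medium in the frame of caddy between -0.03 and 0.03 m and z of objective_medium in the frame of caddy between 0 and 0.009 m and x of objective_long in the frame of caddy between 0.004 and 0.056 m and y of objective_long in the frame of caddy between -0.03 and 0.03 m and z of objective_long in the frame of caddy between 0 and 0.009 m and x of eyepiece in the frame of caddy between 0.064 and 0.116 m and y of eyepiece in the frame of caddy between -0.03 and 0.03 m and z of eyepiece in the frame of caddy between 0 and 0.009 m and distance of each of weight_large, weight_small, canister, dropper, dish from where it was at the start of the episode below 0.025 m); the robot touches nothing.
It fails at once if an objective or the eyepiece is dropped (falls free of the fingers faster than 0.7 m/s, about 25 mm of fall) ((linear speed of objective_short above 0.7 m/s and contact force between objective_short and the fingers below 0.05 N) or (linear speed of objective_medium above 0.7 m/s and contact force between objective_medium and the fingers below 0.05 N) or (linear speed of objective_long above 0.7 m/s and contact force between objective_long and the fingers below 0.05 N) or (linear speed of eyepiece above 0.7 m/s and contact force between eyepiece and the fingers below 0.05 N)).
It fails at once if a weight, the canister, the dropper bottle or the dish is shifted more than 25 mm or tipped more than 0.4 rad (distance of any of weight_large, weight_small, canister, dropper, dish from where it was at the start of the episode above 0.025 m or angle between any of weight_large, weight_small, canister, dropper, dish's own z axis and vertical above 0.4 rad).
It also fails if it takes over 99 s, if anything falls off the work surface, if the arm or the gripper's body presses on something with over 40 N, if the wrist force passes 120 N, or if a joint passes its speed limit or range.

## Working session

There is one attempt and no reset: what is moved stays moved. The work goes in short steps, Python scripts to look and compute and a shell command to move; the robot and the scene stay as the last step left them, time stands still between calls to the robot, and variables do not carry over. Pictures are saved under pics/ and viewed, at most 14 in all, crops included, and the job is handed in when it is done.

```bash
mkdir -p pics
python3 - <<'E'
from rig import r,eyes
import cv2,numpy as np
print(r.sense())
for n in("top","scene"):
    f=eyes.grab_frame(n);cv2.imwrite(f"pics/{n}0.png",f["img"]);print({k:v for k,v in f.items() if k!="img"})
f=eyes.grab_frame("wrist");cv2.imwrite("pics/w0.png",f["img"]);print({k:v for k,v in f.items() if k!="img"})
E
```

```text
{'clock': 0.0, 'qpos': array([ 1.15863840e+00,  3.53673699e-01,  1.63413960e+00,  1.10462657e-05,
        1.15518989e+00, -2.41144938e-03]), 'qvel': array([-0.00095116,  0.00023374,  0.00026859, -0.00026848, -0.00037835,
        0.00116304]), 'joint_efforts': array([ 2.06465156e-03, -6.05237174e+01, -3.42087293e+01,  1.93959067e-05,
        8.94489902e-03, -1.68030187e-06]), 'eef_pos': array([248.80733157, 572.8464845 , 247.54336451]), 'tcp_rot': array([-3.14018215e+00, -1.35010142e-05,  2.73184170e+00]), 'contact_force': array([ 0.49245998,  0.8807087 , -1.07040503]), 'wrist_torque': array([ 0.01526835, -0.04670697, -0.02652158]), 'grasp_force': 0.0, 'opening': 1.0009482189385168}
{'fx': 454.08734328715565, 'fy': 454.08734328715565, 'cx': 321.0586178070829, 'cy': 241.24407234298872, 'R': array([[ 0.00932759, -0.99988034,  0.01234096],
       [-0.98507979, -0.01130904, -0.1717263 ],
       [ 0.17184531, -0.01055504, -0.9850674 ]]), 't': array([  2.05507948, 544.37031071, 612.75942399])}
{'fx': 499.18777526505835, 'fy': 499.18777526505835, 'cx': 324.91272089837685, 'cy': 239.06225358838756, 'R': array([[-0.71187849,  0.70214462, -0.01489781],
       [ 0.57302855,  0.5684468 , -0.5903444 ],
       [-0.40603854, -0.42879035, -0.80701396]]), 't': array([ 376.92604347, -286.51525565, 1118.87781138])}
{'fx': 371.64829954431775, 'fy': 371.64829954431775, 'cx': 322.26961444919635, 'cy': 241.29844789819353, 'hand_eye': array([[-5.15209518e-04, -9.63372530e-01, -2.68166185e-01,
         6.76967644e+01],
       [ 9.99999589e-01, -6.96458668e-04,  5.80758692e-04,
         1.88524117e-01],
       [-7.46253635e-04, -2.68165775e-01,  9.63372493e-01,
        -1.24994287e+02],
       [ 0.00000000e+00,  0.00000000e+00,  0.00000000e+00,
         1.00000000e+00]])}
```

View pics/top0.png

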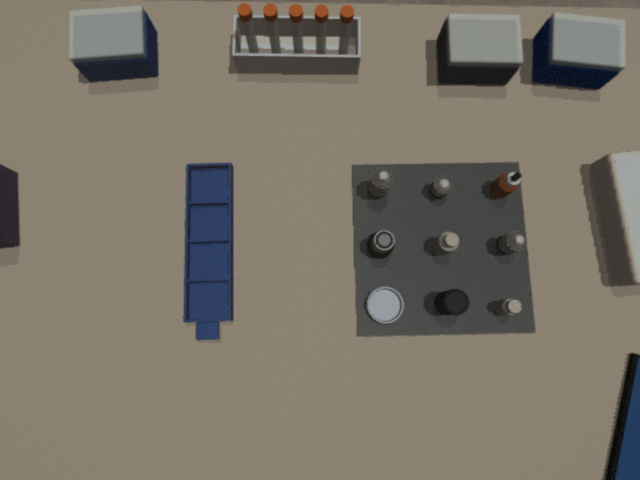

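View pics/scene0.png

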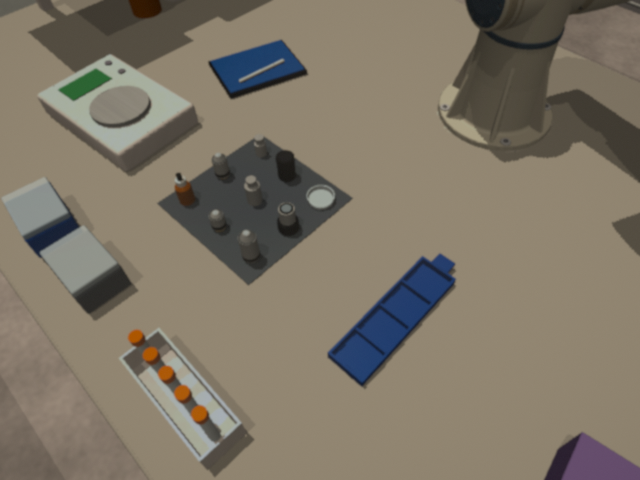

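The top view shows long-objective-like (380,180), small (440,187), dropper (508,184), eyepiece (382,243), knobbed (449,242), (511,242), dish (385,305), canister (453,302), small knobbed (511,307); caddy at left, tab at bottom (208,330). I'll enlarge to tell the lookalikes apart.

Run:
```python
import cv2,numpy as np
a=cv2.imread("pics/top0.png")[155:340,345:535];b=cv2.imread("pics/scene0.png")[130:275,155:355]
a=cv2.resize(a,(399,388),interpolation=cv2.INTER_CUBIC);b=cv2.resize(b,(400,290),interpolation=cv2.INTER_CUBIC)
c=np.zeros((388,800,3),np.uint8);c[:,:399]=a;c[:290,400:]=b
cv2.imwrite("pics/zoom.png",cv2.convertScaleAbs(c,alpha=1.6))
```

```text
(no output)
```

View pics/zoom.png

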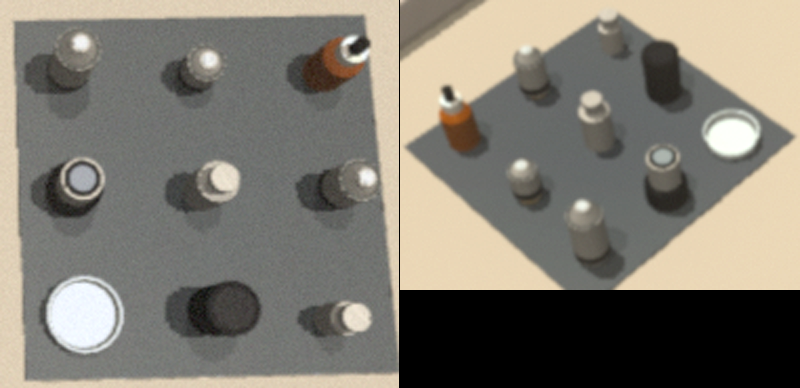

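The zoom identifies, in the top view: long objective (383,176), short (444,184), medium (519,240), eyepiece (384,240). Knobbed weights are at (449,242) and (511,307). The scene view agrees: (247,235), (215,211), (219,156), (286,208). Next I triangulate.

```bash
cat > h.py <<'E'
import cv2,numpy as np
from rig import r,eyes
def ray(f,u,v):
    d=f["R"].T@np.array([(u-f["cx"])/f["fx"],(v-f["cy"])/f["fy"],1.]);return -f["R"].T@f["t"],d/np.linalg.norm(d)
def plane(c,d,z): return c+d*(z-c[2])/d[2]
def tri(*rs):
    A=sum(np.eye(3)-np.outer(d,d) for c,d in rs);b=sum((np.eye(3)-np.outer(d,d))@c for c,d in rs)
    x=np.linalg.solve(A,b);return x,max(np.linalg.norm(np.cross(d,x-c)) for c,d in rs)
def wray(f,s,u,v):
    from scipy.spatial.transform import Rotation as Ro
    p=np.array([u-f["cx"],v-f["cy"]]);ρ=np.linalg.norm(p);th=ρ/f["fx"]
    d=np.r_[p/max(ρ,1e-9)*np.sin(th),np.cos(th)];H=f["hand_eye"];R=Ro.from_euler("xyz",s["tcp_rot"]).as_matrix()
    return R@H[:3,3]+s["eef_pos"],R@H[:3,:3]@d
def blue(im):
    h=cv2.cvtColor(im,cv2.COLOR_BGR2HSV);m=cv2.inRange(h,(105,120,50),(130,255,255))
    return cv2.morphologyEx(m,cv2.MORPH_CLOSE,np.ones((3,3)))
E
python3 - <<'E'
from h import *
T=eyes.grab_frame("top");S=eyes.grab_frame("scene")
for n,a,b in[("long",(383,176),(247,235)),("short",(444.5,183.6),(215.5,211.5)),("med",(519,240),(219,156)),("eye",(384.5,240.2),(286.5,208))]:
    print(n,*tri(ray(T,*a),ray(S,*b)))
for n,a,b in[("dish",(385,305),(321,197)),("can",(454,302),(286,158)),("wl",(452,240),(251,181)),("ws",(514,306),(259,139)),("drop",(515,177),(180,177))]: print(n,*tri(ray(T,*a),ray(S,*b)))
for F,sd in((T,(209,240)),(S,(393,318))):
    c=[c for c in cv2.findContours(blue(F["img"]),0,2)[0] if cv2.pointPolygonTest(c,sd,False)>=0]
    print(cv2.approxPolyDP(cv2.convexHull(c[0]),3,True)[:,0].tolist())
z=[F["img"][y:y+200,x:x+150] for F,y,x in((T,150,150),(S,240,320))]
cv2.imwrite("pics/cad.png",cv2.convertScaleAbs(np.hstack([cv2.resize(i,(400,533),interpolation=cv2.INTER_CUBIC) for i in z]),alpha=1.7))
E
```

```text
long [636.19203295 -79.28642492  68.23339027] 1.675334152346645
short [ 633.67770829 -175.37711633   45.5007462 ] 0.7430906534311654
med [ 547.15410775 -276.80468514   54.24360054] 1.678067818514776
eye [544.38253627 -82.21388812  57.76070748] 1.0049078886414093
dish [453.99547355 -88.91094091   8.02601412] 1.2592019882699816
can [ 457.85305359 -180.23045555   52.25341952] 0.8996362391031855
wl [ 546.06470731 -179.70809666   55.47009812] 1.2392329099294026
ws [ 453.24024697 -269.49823322   41.24786677] 1.3245737589213602
drop [ 637.83347192 -271.52902302   67.38354294] 1.2087206069458605
[[230, 164], [231, 318], [217, 337], [197, 338], [184, 317], [187, 168]]
[[453, 263], [452, 284], [362, 383], [330, 356], [329, 352], [421, 258], [441, 255]]
```

View pics/cad.png

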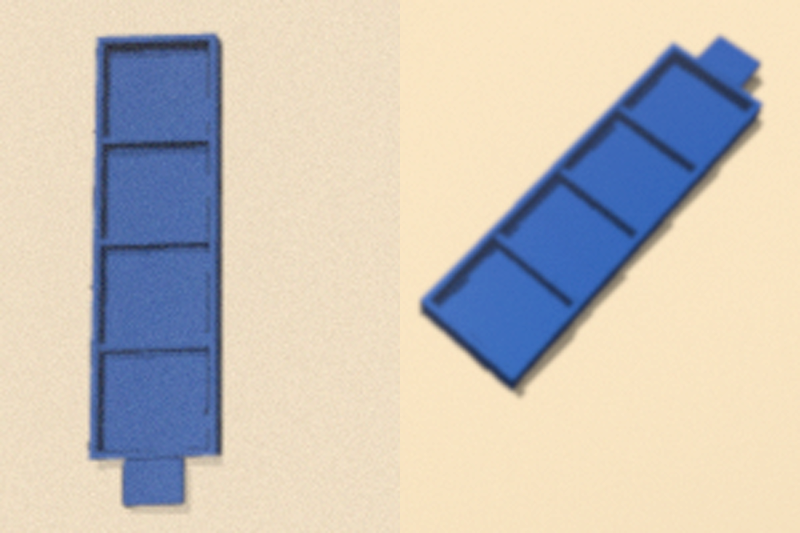

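The picture shows the caddy rim corners clearly in both views (tab toward the robot). I triangulate them.

Run:
```python
from h import *
T=eyes.grab_frame("top");S=eyes.grab_frame("scene")
P=[]
for a,b in[((186.4,164.3),(362.7,381.8)),((231,163.5),(328.2,354)),((184.1,321.8),(455,279.4)),((232,320),(422.7,256.5))]:
    x,e=tri(ray(T,*a),ray(S,*b));P.append(x);print(x,e)
P=np.array(P);c=P.mean(0);ax=(P[0]+P[1]-P[2]-P[3])[:2];L=np.linalg.norm(ax)/2;ax/=np.linalg.norm(ax)
print("centre",c,"len",L,"yaw",np.arctan2(ax[1],ax[0]))
for b in(-90,-30,30,90):print(b,c[:2]+b*ax)
```

```text
[668.46990656 219.55398637  16.82619472] 1.0317268732238276
[672.39522581 151.02270189  12.16326656] 0.9668595701887139
[426.74033752 208.75900015  14.26318535] 0.5723205910738459
[429.17073017 139.50828021  13.91457702] 1.9327798874161162
centre [549.19405001 179.71099216  14.29180591] len 242.73347241856186 yaw 0.04597072541617193
-90 [459.28913211 175.57508397]
-30 [519.22574405 178.33235609]
30 [579.16235598 181.08962822]
90 [639.09896792 183.84690034]
```

```bash
python3 -m inch '[[0,0,0,0,0,-8,-1],[0,0,0,0,0,-8,-1],[0,0,0,0,0,-7.5,-1],[0,0,0,0,0,0,-1]]' 30
```

```text
clock: 0.75
eef_pos: [249.0, 573.2, 248.2]
tcp_rot: [-3.142, -0.0, -3.139]
contact_force: [-1.2, -0.5, 0.2]
opening: 1.003
grasp_force: 0.0
```

```bash
python3 -m inch '[[-0.024,-0.04,0,0,0,0,-1],[-0.024,-0.04,0,0,0,0,-1],[-0.024,-0.04,0,0,0,0,-1],[-0.024,-0.04,0,0,0,0,-1],[-0.024,-0.04,0,0,0,0,-1],[-0.024,-0.04,0,0,0,0,-1],[-0.024,-0.04,0,0,0,0,-1],[-0.024,-0.04,0,0,0,0,-1]]'; python3 -m inch '[[-0.024,-0.05,0,0,0,0,-1],[0,-0.05,0,0,0,0,-1],[-0.02,-0.04,0,0,0,0,-1],[-0.02,-0.04,0,0,0,0,-1],[-0.02,-0.04,0,0,0,0,-1],[0,-0.04,0,0,0,0,-1],[0,-0.02,0,0,0,0,-1],[0,0,0,0,0,0,-1]]'
python3 - <<'E'
from h import *
s=r.sense();f=eyes.grab_frame("wrist");cv2.imwrite("pics/w1.png",f["img"]);print(s["eef_pos"],s["tcp_rot"],s["clock"]);np.savez("w1",p=s["eef_pos"],q=s["tcp_rot"])
E
```

```text
clock: 1.55
eef_pos: [441.9, 251.7, 248.6]
tcp_rot: [3.141, 0.001, 3.138]
contact_force: [1.1, 0.8, 0.6]
opening: 0.999
grasp_force: 0.0
clock: 2.35
eef_pos: [522.9, -24.1, 248.3]
tcp_rot: [-3.141, -0.0, 3.135]
contact_force: [-0.9, -0.1, 0.2]
opening: 0.997
grasp_force: 0.0
[522.85051239 -24.12165421 248.26477623] [-3.14104505e+00 -3.31569967e-05  3.13500591e+00] 2.35
```

View pics/w1.png

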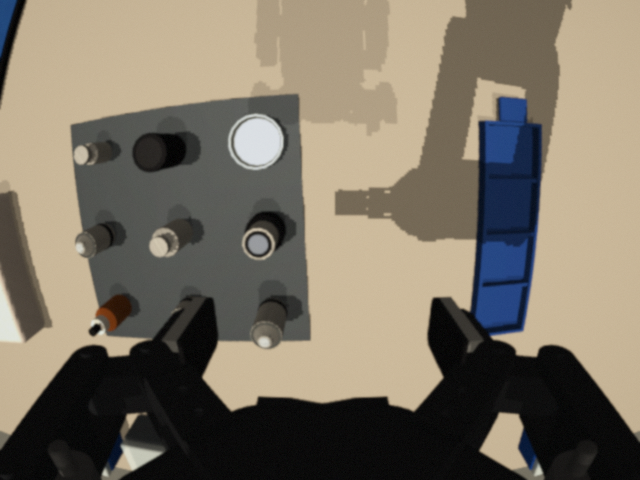

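Wrist view shows long's lens (265,341), eyepiece's (258,243), medium's (86,243), and the caddy at right. I'll combine the three views.

Run:
```python
from h import *
d=np.load("w1.npz");s=dict(eef_pos=d["p"],tcp_rot=d["q"])
T=eyes.grab_frame("top");S=eyes.grab_frame("scene");W=eyes.grab_frame("wrist")
for n,a,b,w in[("long",(383,176),(247,235),(265,341)),("med",(519,240),(219,156),(86,243)),("eye",(384.5,240.2),(286.5,208),(258,243))]:
    print(n,*tri(ray(T,*a),ray(S,*b),wray(W,s,*w)),tri(ray(T,*a),wray(W,s,*w))[0])
print("tab-end rim corners",[plane(*wray(W,s,*p),18)[:2].round(1) for p in[(480,122),(541,124),(523,331),(473,334)]])
```

```text
long [636.60460407 -78.88720357  69.66332574] 2.0626933119960817 [635.9884976  -79.32224983  72.44238762]
med [ 546.61845637 -276.61206646   50.8258366 ] 4.132611515194374 [ 553.38301807 -292.71030003   23.06028427]
eye [544.37579738 -81.88432852  57.89386229] 1.2509359488923617 [547.04444955 -83.95239789  47.40907542]
tab-end rim corners [array([431.6, 134.3]), array([426.6, 209. ]), array([669.6, 219.9]), array([667.3, 150.2])]
```

```bash
python3 -m inch '[[-0.038,-0.018,0,0,0,0,-1],[-0.038,-0.018,0,0,0,0,-1],[-0.038,-0.018,0,0,0,0,-1],[0,0,0.04,0,0,0,-1],[0,0,0.04,0,0,0,-1],[0,0,0.02,0,0,0,-1],[0,0,0,0,0,0,-1],[0,0,0,0,0,0,-1]]' 30
python3 - <<'E'
from h import *
s=r.sense();f=eyes.grab_frame("wrist");cv2.imwrite("pics/w2.png",f["img"]);print(s["eef_pos"],s["tcp_rot"],s["clock"])
np.savez("w2",p=s["eef_pos"],q=s["tcp_rot"])
E
```

```text
clock: 3.35
eef_pos: [637.3, -74.7, 148.8]
tcp_rot: [3.142, 0.0, -3.14]
contact_force: [-0.0, -0.0, 1.1]
opening: 1.005
grasp_force: 0.0
[637.2669518  -74.66828317 148.76939148] [ 3.14151781e+00  4.71945906e-05 -3.14048296e+00] 3.35
```

View pics/w2.png

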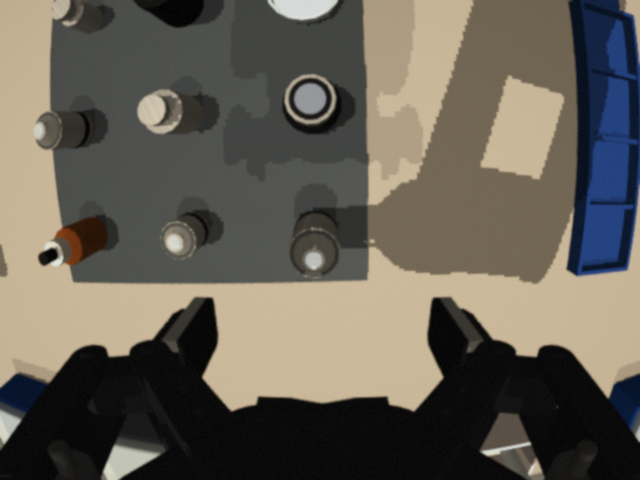

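Wrist view: long lens at (314,260), short lens at (174,243), eyepiece lens at (311,99), medium (40,131). I cross-check these at the triangulated heights.

Run:
```python
from h import *
d=np.load("w2.npz");s=dict(eef_pos=d["p"],tcp_rot=d["q"]);W=eyes.grab_frame("wrist");T=eyes.grab_frame("top");S=eyes.grab_frame("scene")
for n,p,z,t,q in[("long",(314,260),74,(383,176),(247,235)),("short",(174,243),44,(444.5,183.6),(215.5,211.5)),("eye",(311,99),58,(384.5,240.2),(286.5,208)),("med",(40,131),57,(519,240),(219,156))]:
    print(n,plane(*wray(W,s,*p),z),*tri(ray(T,*t),ray(S,*q),wray(W,s,*p)))
```

```text
long [636.30285462 -79.14414065  74.        ] [636.75497035 -79.05720665  69.15054377] 2.100829708258729
short [ 634.9053096  -175.09875751   44.        ] [ 633.9327093  -174.82187173   45.95489713] 1.0138126863924686
eye [545.54305024 -80.92854846  58.        ] [544.87564986 -81.57271973  58.42560281] 1.3366068537071945
med [ 548.66632635 -275.31182003   57.        ] [ 547.63623899 -276.7298569    54.76585377] 2.106562725151982
```

```bash
python3 -m inch '[[0,-0.004,0.03,0,0,0,-1],[0,0,0.03,0,0,0,-1],[0,0,0.025,0,0,0,-1],[0,0,0.018,0,0,0,-1],[0,0,0,0,0,0,-0.2],[0,0,0,0,0,0,1],[0,0,0,0,0,0,1],[0,0,0,0,0,0,1]]' 30; python3 -m inch '[[0,0,0,0,0,0,1],[0,0,0,0,0,0,1],[0,0,0,0,0,0,1],[0,0,0,0,0,0,1]]'
```

```text
clock: 4.35
eef_pos: [638.0, -79.8, 47.0]
tcp_rot: [-3.141, 0.003, -3.141]
contact_force: [-0.3, 1.1, 6.2]
opening: 0.353
grasp_force: 29.2
clock: 4.75
eef_pos: [638.0, -79.8, 47.0]
tcp_rot: [-3.141, 0.002, -3.141]
contact_force: [-1.0, 0.8, 7.6]
opening: 0.355
grasp_force: 29.3
```

```bash
python3 -m inch '[[0,0,-0.015,0,0,0,1],[0,0,-0.025,0,0,0,1],[0,0,-0.02,0,0,0,1],[0.004,0.02,0,0,0,0,1],[0.008,0.035,0,0,0,0,1],[0.008,0.035,0,0,0,0,1],[0.008,0.035,0,0,0,0,1],[0.008,0.035,0,0,0,0,1]]' 40; python3 -m inch '[[0.008,0.035,0,0,0,0,1],[0.008,0.035,0,0,0,0,1],[0.005,0.02,0,0,0,0,1],[0.002,0.011,0,0,0,0,1],[0,0,0,0,0,0,1],[0,0,0,0,0,0,1]]'
python3 - <<'E'
from h import *
s=r.sense();f=eyes.grab_frame("wrist");cv2.imwrite("pics/w3.png",f["img"]);print(s["eef_pos"],s["tcp_rot"],s["clock"])
E
```

```text
clock: 5.55
eef_pos: [600.5, 81.5, 106.4]
tcp_rot: [3.142, 0.001, -3.142]
contact_force: [0.1, 0.3, -2.0]
opening: 0.357
grasp_force: 39.9
clock: 6.15
eef_pos: [578.0, 180.7, 105.6]
tcp_rot: [-3.141, 0.0, -3.141]
contact_force: [0.1, -0.3, -2.5]
opening: 0.356
grasp_force: 40.0
[578.02361206 180.65094576 105.63434948] [-3.14128216e+00  2.94737199e-04 -3.14104911e+00] 6.15
```

View pics/w3.png

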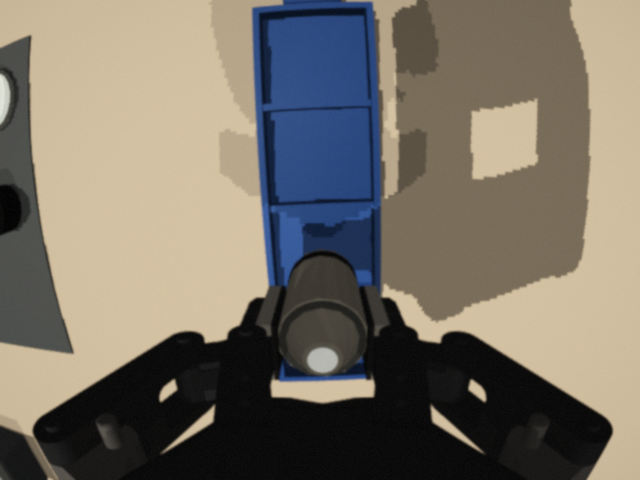

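Long hangs upright over the third bay (divider at (318,207), far end at (320,378)). Lowering.

```bash
python3 -m inch '[[0,0,0.02,0,0,0,1],[0,0,0.015,0,0,0,1],[0,0,0.01,0,0,0,1],[0,0,0.005,0,0,0,1],[0,0,0.003,0,0,0,1],[0,0,0.002,0,0,0,1],[0,0,0,0,0,0,1],[0,0,0,0,0,0,1]]'
```

```text
clock: 7.0
eef_pos: [578.1, 181.4, 50.7]
tcp_rot: [3.141, 0.001, -3.141]
contact_force: [0.6, -0.6, -1.7]
opening: 0.354
grasp_force: 40.0
```

```bash
python3 -m inch '[[0,0,0.001,0,0,0,1],[0,0,0.001,0,0,0,1],[0,0,0,0,0,0,1]]';python3 -m inch '[[0,0,0,0,0,0,0],[0,0,0,0,0,0,0],[0,0,0,0,0,0,-0.1],[0,0,0,0,0,0,-0.1]]'
```

```text
clock: 7.3
eef_pos: [578.1, 181.5, 49.1]
tcp_rot: [3.141, 0.001, -3.141]
contact_force: [-1.4, -1.7, 5.3]
opening: 0.352
grasp_force: 40.9
clock: 7.7
eef_pos: [577.8, 181.3, 48.3]
tcp_rot: [-3.142, 0.0, -3.141]
contact_force: [-0.5, 0.9, 0.0]
opening: 0.548
grasp_force: 0.0
```

```bash
python3 -m inch '[[0,0,-0.02,0,0,0,-0.1],[0,0,-0.03,0,0,0,-0.1],[0,0,-0.03,0,0,0,-0.1],[0.006,-0.045,0,0,0,0,-0.1],[0.006,-0.045,0,0,0,0,-0.1],[0.006,-0.045,0,0,0,0,-0.1],[0.006,-0.045,0,0,0,0,-0.1],[0.006,-0.045,0,0,0,0,-0.1]]'; python3 -m inch '[[0.003,-0.037,0,0,0,0,-0.3],[0,0,0,0,0,0,-0.3],[0,0,0.02,0,0,0,-0.3],[0,0,0,0,0,0,-0.3]]'
```

```text
clock: 8.5
eef_pos: [547.4, -45.3, 128.4]
tcp_rot: [-3.142, 0.0, -3.141]
contact_force: [0.8, -0.1, -0.1]
opening: 0.551
grasp_force: 0.0
clock: 8.9
eef_pos: [543.5, -80.4, 106.7]
tcp_rot: [3.141, -0.003, 3.141]
contact_force: [-0.8, -0.0, 0.1]
opening: 0.648
grasp_force: 0.0
```

```bash
python3 -m inch '[[-0.002,-0.001,0.02,0,0,0,-0.3],[0,0,0.02,0,0,0,-0.3],[0,0,0.015,0,0,0,-0.3],[0,0,0,0,0,0,1],[0,0,0,0,0,0,1],[0,0,0,0,0,0,1],[0,0,0,0,0,0,1],[0,0,0,0,0,0,1]]' 30
python3 - <<'E'
from h import *
S=eyes.grab_frame("scene")["img"][100:340,150:450];cv2.imwrite("pics/s4.png",cv2.convertScaleAbs(cv2.resize(S,(750,600),interpolation=2),alpha=1.6))
E
```

```text
clock: 9.7
eef_pos: [547.2, -81.8, 53.9]
tcp_rot: [-3.141, 0.001, -3.141]
contact_force: [0.4, -0.0, -0.3]
opening: 0.33
grasp_force: 31.2
```

View pics/s4.png

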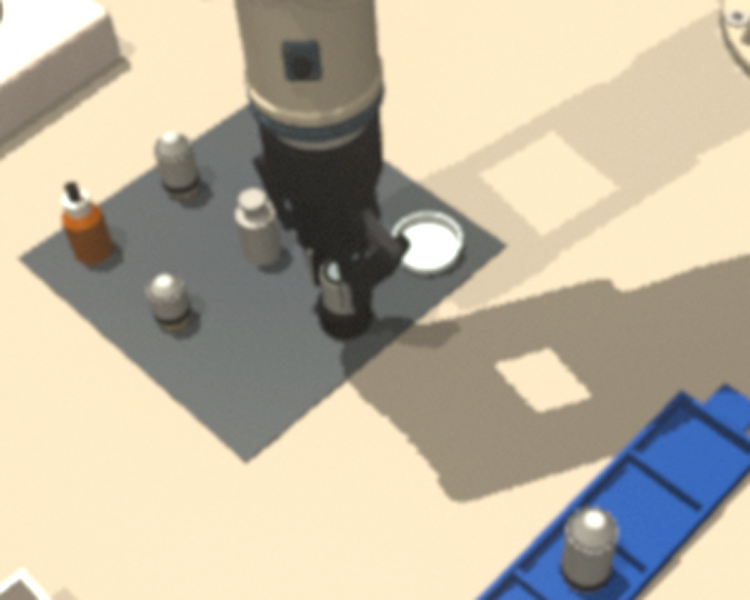

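Long objective stands upright in bay 3; eyepiece is gripped by its tube. Carrying it to bay 4, going x first to steer clear of the long one.

```bash
python3 -m inch '[[0,0,-0.02,0,0,0,1],[0,0,-0.03,0,0,0,1],[-0.02,0,-0.01,0,0,0,1],[-0.03,0.02,0,0,0,0,1],[-0.03,0.03,0,0,0,0,1],[-0.012,0.035,0,0,0,0,1],[0,0.04,0,0,0,0,1],[0,0.04,0,0,0,0,1]]' 40; python3 -m inch '[[0,0.04,0,0,0,0,1],[0,0.035,0,0,0,0,1],[0,0.02,0,0,0,0,1],[0,0.006,0,0,0,0,1],[0,0,0,0,0,0,1],[0,0,0,0,0,0,1]]'
```

```text
clock: 10.55
eef_pos: [639.1, 84.6, 113.3]
tcp_rot: [-3.142, 0.0, 3.141]
contact_force: [0.5, 0.2, -1.4]
opening: 0.328
grasp_force: 40.9
clock: 11.15
eef_pos: [638.7, 183.0, 113.2]
tcp_rot: [-3.141, -0.0, 3.141]
contact_force: [-0.1, -0.9, -1.3]
opening: 0.326
grasp_force: 40.9
```

```bash
python3 -m inch '[[0,0,0.02,0,0,0,1],[0,0,0.015,0,0,0,1],[0,0,0.01,0,0,0,1],[0,0,0.006,0,0,0,1],[0,0,0.003,0,0,0,1],[0,0,0.002,0,0,0,1],[0,0,0.001,0,0,0,1],[0,0,0,0,0,0,1]]'
```

```text
clock: 11.95
eef_pos: [639.0, 184.4, 56.6]
tcp_rot: [3.141, 0.001, -3.141]
contact_force: [0.3, 0.5, -0.5]
opening: 0.327
grasp_force: 40.9
```

```bash
python3 -m inch '[[0,0,0.001,0,0,0,1],[0,0,0,0,0,0,1],[0,0,0,0,0,0,0],[0,0,0,0,0,0,0],[0,0,0,0,0,0,-0.1],[0,0,0,0,0,0,-0.1]]'; python3 -m inch '[[0,0,-0.02,0,0,0,-0.1],[0,0,-0.03,0,0,0,-0.1],[0,0,-0.03,0,0,0,-0.1],[0,-0.045,0,0,0,0,-0.1],[0,-0.045,0,0,0,0,-0.1],[0,-0.045,0,0,0,0,-0.1],[0,-0.045,0,0,0,0,-0.1],[0,-0.045,0,0,0,0,-0.1]]'; python3 -m inch '[[0.002,-0.045,0,0,0,0,-0.3],[0.002,-0.045,0,0,0,0,-0.3],[0,-0.045,0,0,0,0,-0.3],[0,0,0,0,0,0,-0.3],[0,0,0,0,0,0,-0.3]]'
```

```text
clock: 12.55
eef_pos: [638.9, 184.3, 55.4]
tcp_rot: [3.142, 0.0, -3.141]
contact_force: [0.4, -0.2, 0.1]
opening: 0.55
grasp_force: 0.0
clock: 13.35
eef_pos: [638.7, -42.4, 135.5]
tcp_rot: [-3.142, 0.0, -3.141]
contact_force: [1.5, 0.1, -0.3]
opening: 0.544
grasp_force: 0.0
clock: 13.85
eef_pos: [634.6, -176.6, 135.1]
tcp_rot: [3.141, -0.0, 3.14]
contact_force: [0.0, 0.9, -0.2]
opening: 0.653
grasp_force: 0.0
```

```bash
python3 -m inch '[[0,0.0015,0.03,0,0,0,-0.3],[0,0,0.03,0,0,0,-0.3],[0,0,0.025,0,0,0,-0.3],[0,0,0.014,0,0,0,-0.3],[0,0,0,0,0,0,-0.3],[0,0,0,0,0,0,1],[0,0,0,0,0,0,1],[0,0,0,0,0,0,1]]' 30;  python3 -m inch '[[0,0,0,0,0,0,1],[0,0,0,0,0,0,1]]'
```

```text
clock: 14.65
eef_pos: [636.0, -174.2, 37.9]
tcp_rot: [-3.141, 0.002, -3.141]
contact_force: [-0.0, 0.6, 4.4]
opening: 0.304
grasp_force: 29.6
clock: 14.85
eef_pos: [636.0, -174.3, 37.8]
tcp_rot: [-3.141, 0.002, -3.142]
contact_force: [0.6, 1.6, 5.8]
opening: 0.307
grasp_force: 29.9
```

```bash
python3 -m inch '[[0,0,-0.02,0,0,0,1],[0,0,-0.03,0,0,0,1],[0,0,-0.02,0,0,0,1],[0.008,0.016,0,0,0,0,1],[0.016,0.032,0,0,0,0,1],[0.016,0.032,0,0,0,0,1],[0.016,0.032,0,0,0,0,1],[0.016,0.032,0,0,0,0,1]]' 40; python3 -m inch '[[0.016,0.032,0,0,0,0,1],[0.016,0.032,0,0,0,0,1],[0.016,0.032,0,0,0,0,1],[0.016,0.032,0,0,0,0,1],[0.016,0.032,0,0,0,0,1],[0.016,0.03,0,0,0,0,1],[0.008,0.016,0,0,0,0,1],[0,0,0,0,0,0,1]]'; python3 -m inch '[[0,0,0,0,0,0,1]]'
```

```text
clock: 15.65
eef_pos: [560.6, -28.4, 105.3]
tcp_rot: [3.141, -0.002, -3.142]
contact_force: [0.4, 0.2, -1.5]
opening: 0.294
grasp_force: 39.4
clock: 16.45
eef_pos: [456.2, 177.3, 105.5]
tcp_rot: [-3.141, -0.002, -3.139]
contact_force: [0.8, -0.9, -0.4]
opening: 0.297
grasp_force: 39.5
clock: 16.55
eef_pos: [457.8, 175.8, 105.8]
tcp_rot: [-3.141, -0.001, -3.14]
contact_force: [0.0, -0.9, -0.3]
opening: 0.3
grasp_force: 39.5
```

```bash
python3 -m inch '[[-0.001,0,0.025,0,0,0,1],[0,0,0.018,0,0,0,1],[0,0,0.01,0,0,0,1],[0,0,0.006,0,0,0,1],[0,0,0.003,0,0,0,1],[0,0,0.002,0,0,0,1],[0,0,0.001,0,0,0,1],[0,0,0,0,0,0,1]]'
python3 - <<'E'
from h import *
S=eyes.grab_frame("scene")["img"][200:400,280:540];cv2.imwrite("pics/s5.png",cv2.convertScaleAbs(cv2.resize(S,(780,600),interpolation=2),alpha=1.6))
E
```

```text
clock: 17.35
eef_pos: [460.1, 175.8, 41.6]
tcp_rot: [3.141, 0.001, -3.141]
contact_force: [-0.1, -0.3, -1.7]
opening: 0.299
grasp_force: 39.5
```

View pics/s5.png

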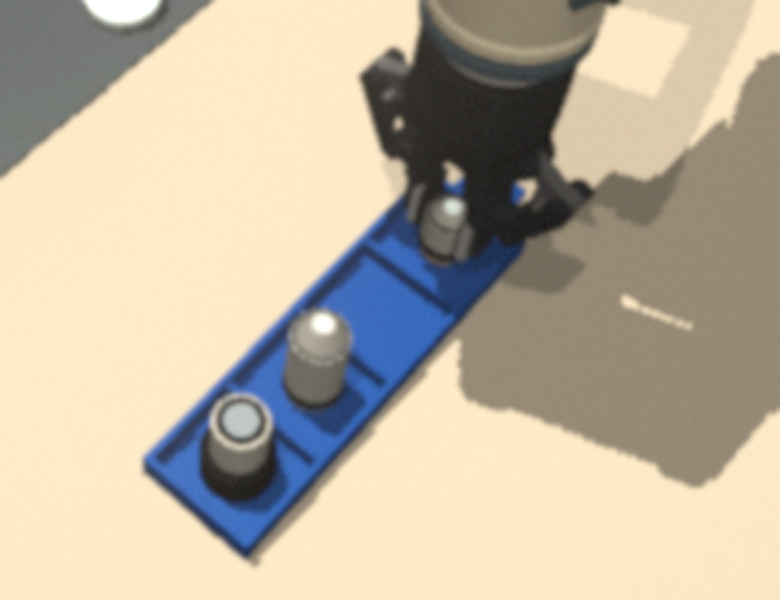

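Eyepiece and long stand well in their bays; short hangs in bay 1. Set down, release, go to the medium one.

```bash
python3 -m inch '[[0,0,0.001,0,0,0,1],[0,0,0.001,0,0,0,1],[0,0,0,0,0,0,1],[0,0,0,0,0,0,0.2],[0,0,0,0,0,0,0],[0,0,0,0,0,0,-0.1],[0,0,0,0,0,0,-0.1]]'; python3 -m inch '[[0,0,-0.02,0,0,0,-0.1],[0,0,-0.03,0,0,0,-0.1],[0,0,-0.045,0,0,0,-0.1],[-0.008,-0.042,0,0,0,0,-0.1],[-0.008,-0.042,0,0,0,0,-0.1],[-0.008,-0.042,0,0,0,0,-0.1],[-0.008,-0.042,0,0,0,0,-0.1],[-0.008,-0.042,0,0,0,0,-0.1]]'; python3 -m inch '[[-0.008,-0.042,0,0,0,0,-0.3],[-0.008,-0.042,0,0,0,0,-0.3],[-0.008,-0.042,0,0,0,0,-0.3],[-0.008,-0.042,0,0,0,0,-0.3],[-0.008,-0.042,0,0,0,0,-0.3],[-0.007,-0.03,0,0,0,0,-0.3],[0,0,0,0,0,0,-0.3],[0,0,0,0,0,0,-0.3]]'
python3 - <<'E'
from h import *
s=r.sense();f=eyes.grab_frame("wrist");cv2.imwrite("pics/w6.png",f["img"]);print(s["eef_pos"],s["tcp_rot"],s["clock"])
np.savez("w6",p=s["eef_pos"],q=s["tcp_rot"])
E
```

```text
clock: 18.1
eef_pos: [459.8, 175.7, 39.2]
tcp_rot: [-3.142, -0.0, -3.141]
contact_force: [-0.2, 0.6, -0.7]
opening: 0.548
grasp_force: 0.0
clock: 18.9
eef_pos: [499.9, -35.9, 134.4]
tcp_rot: [3.142, 0.0, -3.141]
contact_force: [0.6, -0.1, 0.0]
opening: 0.551
grasp_force: 0.0
clock: 19.7
eef_pos: [546.5, -274.5, 133.8]
tcp_rot: [3.141, -0.001, 3.14]
contact_force: [0.7, 0.5, 0.7]
opening: 0.65
grasp_force: 0.0
[ 546.4859894  -274.45765057  133.79420201] [ 3.14097551e+00 -8.06011180e-04  3.14046599e+00] 19.7
```

View pics/w6.png

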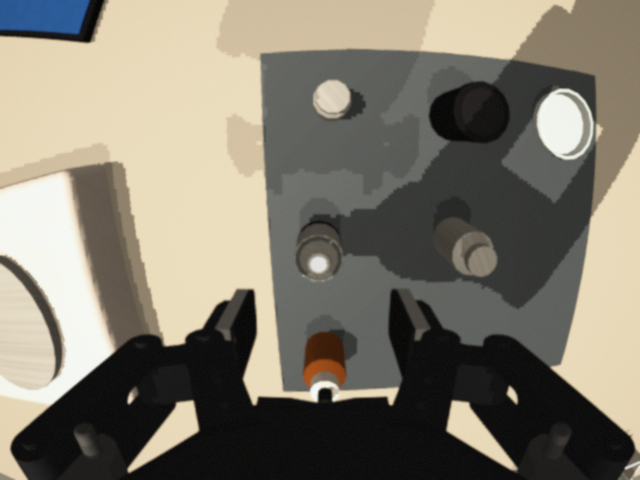

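Medium's lens is at (318,263), about 2 mm to the -y side of the jaw centre, as triangulated. Descend and grip.

```bash
python3 -m inch '[[-0.0005,-0.0015,0.03,0,0,0,-0.3],[0,0,0.03,0,0,0,-0.3],[0,0,0.02,0,0,0,-0.3],[0,0,0.012,0,0,0,-0.3],[0,0,0,0,0,0,-0.3],[0,0,0,0,0,0,1],[0,0,0,0,0,0,1],[0,0,0,0,0,0,1]]' 30;  python3 -m inch '[[0,0,0,0,0,0,1],[0,0,0,0,0,0,1]]'
```

```text
clock: 20.55
eef_pos: [548.2, -275.9, 43.6]
tcp_rot: [-3.141, 0.002, -3.141]
contact_force: [-0.1, 1.3, 4.1]
opening: 0.334
grasp_force: 30.9
clock: 20.75
eef_pos: [548.3, -275.9, 43.6]
tcp_rot: [-3.141, 0.002, -3.141]
contact_force: [0.0, 3.1, 6.5]
opening: 0.331
grasp_force: 31.2
```

```bash
python3 -m inch '[[0,0,-0.02,0,0,0,1],[0,0,-0.03,0,0,0,1],[0,0,-0.03,0,0,0,1],[0,0,-0.02,0,0,0,1],[0.001,0.02,0,0,0,0,1],[0.002,0.034,0,0,0,0,1],[0.002,0.036,0,0,0,0,1],[0.002,0.036,0,0,0,0,1]]' 40; python3 -m inch '[[0.002,0.036,0,0,0,0,1],[0.002,0.036,0,0,0,0,1],[0.002,0.036,0,0,0,0,1],[0.002,0.036,0,0,0,0,1],[0.003,0.036,0,0,0,0,1],[0.003,0.036,0,0,0,0,1],[0.003,0.036,0,0,0,0,1],[0.003,0.036,0,0,0,0,1]]'; python3 -m inch '[[0.002,0.025,0,0,0,0,1],[0,0.015,0,0,0,0,1],[0,0,0,0,0,0,1],[0,0,0,0,0,0,1]]'
```

```text
clock: 21.55
eef_pos: [539.1, -147.7, 141.4]
tcp_rot: [3.141, -0.001, 3.141]
contact_force: [1.3, 1.1, -1.5]
opening: 0.324
grasp_force: 39.6
clock: 22.35
eef_pos: [518.6, 140.1, 141.4]
tcp_rot: [-3.141, -0.002, -3.141]
contact_force: [-0.4, 0.3, -1.8]
opening: 0.325
grasp_force: 39.6
clock: 22.75
eef_pos: [517.8, 177.9, 141.8]
tcp_rot: [-3.141, -0.001, -3.141]
contact_force: [0.2, -0.4, -1.6]
opening: 0.326
grasp_force: 39.7
```

```bash
python3 -m inch '[[-0.001,0,0.03,0,0,0,1],[0,0,0.03,0,0,0,1],[0,0,0.018,0,0,0,1],[0,0,0.009,0,0,0,1],[0,0,0.004,0,0,0,1],[0,0,0.002,0,0,0,1],[0,0,0,0,0,0,1],[0,0,0,0,0,0,1]]'
```

```text
clock: 23.55
eef_pos: [519.9, 178.4, 50.1]
tcp_rot: [3.141, 0.001, -3.141]
contact_force: [-0.0, 0.9, -1.8]
opening: 0.324
grasp_force: 39.7
```

```bash
python3 -m inch '[[0,0,0.002,0,0,0,1],[0,0,0.001,0,0,0,1],[0,0,0.001,0,0,0,1],[0,0,0.001,0,0,0,1],[0,0,0,0,0,0,1]]'
```

```text
clock: 24.05
eef_pos: [519.7, 178.4, 45.5]
tcp_rot: [3.141, 0.001, -3.141]
contact_force: [-3.7, -1.2, 14.5]
opening: 0.327
grasp_force: 41.5
```

Seated (contact +14 N). Release, retreat, check.

```bash
python3 -m inch '[[0,0,-0.001,0,0,0,1],[0,0,0,0,0,0,0.2],[0,0,0,0,0,0,0],[0,0,0,0,0,0,-0.1],[0,0,0,0,0,0,-0.1]]'; python3 -m inch '[[0,0,-0.02,0,0,0,-0.1],[0,0,-0.03,0,0,0,-0.1],[0,0,-0.04,0,0,0,-0.1],[0,0,-0.04,0,0,0,-0.1],[0.04,0,-0.02,0,0,0,-0.1],[0.04,0,0,0,0,0,-0.1],[0.04,0,0,0,0,0,-0.1],[0,0,0,0,0,0,-0.1]]'
python3 - <<'E'
from h import *
a=eyes.grab_frame("scene")["img"][110:400,150:470];b=eyes.grab_frame("top")["img"][150:345,170:540]
c=np.zeros((600,800,3),np.uint8);c[:362,:400]=cv2.resize(a,(400,362));c[:211,400:]=cv2.resize(b,(400,211))
cv2.imwrite("pics/end.png",cv2.convertScaleAbs(c[:362],alpha=1.6))
E
```

```text
clock: 24.55
eef_pos: [519.3, 178.3, 45.1]
tcp_rot: [-3.142, -0.0, -3.141]
contact_force: [0.3, 0.2, -0.4]
opening: 0.548
grasp_force: 0.0
clock: 25.35
eef_pos: [394.3, 177.2, 194.7]
tcp_rot: [-3.14, -0.004, -3.14]
contact_force: [0.8, -0.7, 0.2]
opening: 0.552
grasp_force: 0.0
```

View pics/end.png

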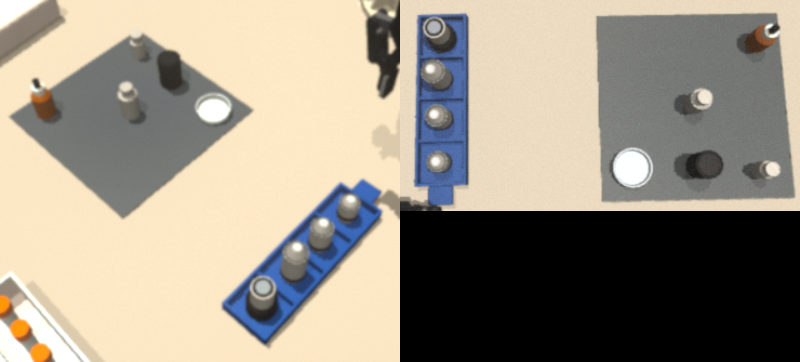

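All four stand upright in order from the tab (short, medium, long, eyepiece), and the bystanders are undisturbed.

```bash
python3 -c "
from rig import r
print(r.sign_off())"
```

```text
the job is handed in; nothing more can be done
None
```

The short, medium and long objectives and then the eyepiece stand upright in the caddy in that order from the tab, and the other five things look undisturbed in the last pictures; the job was handed in at about 25 s, with no verdict returned.

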